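Set the camera boom over the green cup

ROBOT

A 6-joint arm with a two-finger parallel gripper is mounted at the origin on the work surface. World frame = base frame: x ahead of the robot, y to its left, z up, the work surface at z = 0. Lengths are in m, angles in rad, forces in N, time in s.
With the tool pointing down it reaches from about 0.35 to 0.775 m from the base axis. Payload 5.5 kg.
Tool frame: the origin (TCP) lies at the very end of the fingers, on their centre line; the grasp point (between the pads) lies 19 mm behind it; z points along the fingers, y is the line along which they close (so a half turn about z gives the same grasp; the last joint's range is limited). The gripper opens to 85 mm and grips with 20 to 120 N. Pads are 22 mm wide; open, the fingers measure 114 mm over their backs; the gripper's body (76 mm by 85 mm) begins 54 mm behind the grasp point. The pads swing forward as they close: fully open they stand 13 mm farther back than shut.
Start: joints at [-1.321, 0.313, 0.046, 1.304, 0, 1.431], TCP at [0.219, -0.532, 0.231] pointing down, gripper open.
Joint ranges: [-2.76, 2.76], [-0.86, 1.69], [-1.03, 1.26], [-2.2, 2.34], [-1.47, 1.5], [-3.14, 3.14]. Speed limits (rad/s): [2.57, 2.57, 3.14, 3.14, 3.14, 3.14].

INTERFACE

Orientations are given as a unit quaternion [w, x, y, z].
In Python, from workcell import env, cams, ticket, spotter gives the robot as it stands.
- The arm moves only by the tool jog_arm, never from a script. Its argument "increments" is a list that holds one entry, the list of rows, each a list of 7 numbers: the shift along the tool's x, y, z in units of 0.25 m (1.0 is 0.25 m), then the turn, a rotation vector about the tool's x, y, z in units of 180 degrees (1.0 is 180 degrees), then the closure in counts, from 0 (fully open) to 255 (shut). A call has 1 to 20 rows; each row shifts and turns the commanded pose from where the row before left it, along the tool's axes as they then stand; what a row does not reach is not made up. A row lasts 1/10 s, in which the tool goes at most 50 mm and 8.59 degrees, less where a joint would pass 70% of its speed; a pose out of reach is approached as far as the arm can. A call with a number of a shift or a turn outside -1 to 1 is refused whole. A call with a gripper value outside its range is refused whole. The fingers move at their own pace and stop on an object; "force" is the grip in N (left out, the last holds). Time passes only in rows, so rows that do not move let the fingers close. It gives the time, the measured TCP pose, the force, the opening and the grip force at its end, in the units of the state.
- env.get_state(): the state, without advancing time (a new reading comes with each control period).
- cams.read_camera(name): name is "scene" or "top" or "wrist"; returns a dict with "pixels" (384x512x3 uint8, red, green, blue), "fx", "fy", "cx", "cy" (pixels), "xyz" and "attitude" of the camera in the world; the wrist camera has in their place "mount" (4x4, takes a point from camera to tool coordinates, whose origin is the TCP and whose axes are the flange's). Camera axes: x right, y down, z forward; pixel columns grow to the right and rows downward; lengths in m; the calibration is good to about 2 mm. The wrist camera is an equidistant fisheye: a pixel r from the principal point sees the ray r / f radians off the axis. A picture is of the moment at which its call begins: read the wrist's pose just before it. There is no depth.
- ticket.hand_in(): hands the job in; it is judged then, once.
Trained networks look in the newest picture that a camera, given by its name, has taken for a name from the list of things; names that differ only in an ending like _2 or _b are one class to them, and where a whole thing is asked for, a point or a joint stands for the part that bears it (a point fixed in the world has none). Each returns a list of dicts, best first, with "conf" (0 to 1); they miss things now and then, are a little off and sometimes report something else, mostly with a low value. They report only what shows in the picture. A call takes as long as a camera call. They do not tell look-alikes from the thing itself.
- spotter.find_in(target, camera): "uv" ([column, row] in pixels, amid what is visible of it).
- spotter.cut_out(target, camera): "region" (384x512 bool, what is visible of it) and "uv" ([column, row] in pixels, amid what is visible of it).
- spotter.landmark_of(target, camera): "uv" ([column, row] in pixels: a listed point, or the origin of a listed thing).
The state is a dict: "clock": time; "joint_pos": joint angles; "qvel": joint speeds; "tau": joint torques, N m; "tcp_pos": TCP position; "orientation": TCP orientation; "wrist_force": force on the tool from outside, world axes, zero at the start; "ft_torque": the same for the moment, N m; "finger_gap": finger opening in m; "grip_force": force on a finger pad.
Only numpy, scipy, OpenCV 4.12 (cv2) and the standard library are available. Lean on these libraries where they do the work, as an engineer would, in place of code of your own. Each camera call takes 0.05 s, during which the arm holds its last target. There are 200 camera calls.

TASK

The little camera that films the pouring must hang over the green cup: press the orange spring button of its telescopic boom, slide the boom in or out as needed, and let the button pop up fully through the hole that puts the camera over that cup. Go gently: do not force the button against its stop or a hole's edge with more than 30 N, and do not disturb the cups, the jug or the tamper.

Things in the scene. Friction and masses are not known exactly. Their poses are not given: they have to be found in the camera images.
- stand: Camera stand fixed to the table: dark foot, column, and on it a level black outer tube 240 mm long (120 mm each way), 40 mm wide, flat top at 190 mm height. Origin on the table under the middle hole; x along the tube outward (to the camera), z up. A 14 mm slot runs along the 4 mm top wall. Only the button and the blue catch plates (1.5 mm) stand above the tube's top.
- hole_mid (a point): Centre of the 24 mm middle hole, level with the tube's top face; the button is locked here at the start. Two blue catch plates, 71 mm long, are clamped on the tube, one inward and one outward; each has a 24 mm hole like the middle one. Each plate may be shifted: its hole lies 47 to 71 mm from the middle hole, to be found by sliding (or seen); no reading gives it.
- button_top (a point): Centre of the flat top of the orange button's stem, moving with it; axes as the stand's. The stem is a 12 mm round pin, 20 mm tall, on a 21 mm round shoulder. With the button up, its top is 24 mm (the shoulder's top 4 mm) above the tube's top face; pressed 8 mm or more, the shoulder is under the tube's wall and the boom can slide, the stem running in the slot.
- button (a joint): How far the button is pressed, m: 0 fully up (popped through a hole), 0.008 shoulder just under the wall, 0.0115 its stop. The spring pushes back with 5 N when up, 9 N at the stop.
- boom (a joint): Slide of the inner tube with camera and button, m: 0 at the middle hole, +0.047 to +0.071 at the outer catch plate's hole, -0.047 to -0.071 at the inner one's, ends at +-0.085. Grows outward. Sliding takes 2 to 6 N.
- lens (a point): Lens under the small black camera that hangs from the outer end of the boom, 205 mm outward of the button, 101 mm above the table, moving with the boom.
- cup_green_mid (a point): Centre, half-way up, of the green cup (76 mm wide, 62 mm tall, loose). It stands under where the lens comes (roughly, within 20 mm) with the button in either the inner or the outer catch plate's hole; the white cup stands at the other place.
- cup_white_mid (a point): Centre, half-way up, of the white cup, same size.
- jug_mid (a point): Centre, half-way up, of the steel milk jug, 80 mm wide, 100 mm tall, loose, beside the stand.
- tamper_mid (a point): About half-way up the dark steel coffee tamper, 58 mm wide, 85 mm tall, loose, beside the stand.
- shoulder: The button's 21 mm round shoulder; origin on its axis, level with the tube's top face while up. More than 4 mm off a hole, the spring holds it up against the wall's underside even when let go: the stem still stands 16 mm out and can be pushed sideways. Over a hole (within about 1.5 mm, if not held down) it pops up by itself and locks the boom with about 1 mm play.
Things that resemble listed ones, but are neither listed nor needed, are in the scene too. Several things look just like the part that bears cup_green_mid: the one meant starts nearest to the robot's base.

How it is judged:
On the way, in this order (a step that is already met when the one before it is completed fails the run):
1. the button is pressed and the boom slid off the middle hole, the button under the wall (value of joint button above 0.0065 m and (value of joint boom above 0.008 m or value of joint boom below -0.008 m)), for 0.1 s.
2. the button has popped up fully through the hole that puts the lens over the green cup (value of joint button below 0.002 m and horizontal distance between lens and cup_green_mid below 0.025 m), for 0.2 s.
At the end, for the whole second after the job is handed in: The button is up through the hole that puts the camera over the green cup (pressed less than 2 mm), the lens within 25 mm of the green cup's centre seen from above, the boom at rest, and cups, jug and tamper within 10 mm of where they stood (all of step 2 and velocity of joint boom between -0.005 and 0.005 m/s and distance of each of cup_green_mid, cup_white_mid, jug_mid, tamper_mid from where it was at the start of the episode below 0.01 m); the robot touches nothing.
It fails at once if the button is forced against its stop or the edge of a hole with more than 30 N (not counted while the fingers touch the shoulder itself) (contact force between shoulder and anything else above 30 N and contact force between shoulder and the fingers below 0.5 N).
It fails at once if a cup, the jug or the tamper is moved by more than 10 mm (distance of any of cup_green_mid, cup_white_mid, jug_mid, tamper_mid from where it was at the start of the episode above 0.01 m).
It also fails if it takes over 40 s, if anything falls off the work surface, if the arm or the gripper's body presses on something with over 40 N, if the wrist force passes 120 N, or if a joint passes its speed limit or range.

## Working session

There is one attempt and no reset: what is moved stays moved. The work goes in short steps, Python scripts to look and compute and a tool call to move; the robot and the scene stay as the last step left them, time stands still between calls to the robot, and variables do not carry over. Pictures are saved under pics/ and viewed, at most 10 in all, crops included, and the job is handed in when it is done.

Besides the shell and the picture viewer there is one more tool, called after "Request:" as name(argument=value, ...) on one line, values as JSON. jog_arm: Moves the arm, as the interface text tells. Shifts and turns lie within -1 to 1; 1 stands for 0.25 m of shift or 180 degrees of turn. Its arguments: {"type":"object","properties":{"increments":{"type":"array"},"force":{"type":"number"}},"required":["increments"]}

```bash
mkdir -p pics; cat > h.py <<'E'
import numpy as np, cv2
from workcell import env, cams, ticket, spotter
def pose(c):
    a=np.array(c["attitude"],float)
    if a.shape==(3,3): R=a
    else:
        from scipy.spatial.transform import Rotation as Ro
        R=Ro.from_quat([a[1],a[2],a[3],a[0]]).as_matrix()
    return R,np.array(c["xyz"],float)
def at_z(c,uv,z):
    R,p=pose(c); d=R@np.array([(uv[0]-c["cx"])/c["fx"],(uv[1]-c["cy"])/c["fy"],1]); return p+d*(z-p[2])/d[2]
def proj(c,X):
    R,p=pose(c); q=R.T@(np.array(X)-p); return np.array([c["cx"]+c["fx"]*q[0]/q[2],c["cy"]+c["fy"]*q[1]/q[2]])
E
python3 - <<'E'
from h import *
ims=[]
for n in("scene","top"):
    c=cams.read_camera(n); ims.append(c["pixels"]); print(n,c["xyz"],np.array(c["attitude"]).round(3).tolist(),c["fx"])
    for t,z in(("hole_mid",.19),("button_top",.214),("cup_green_mid",.031),("cup_white_mid",.031),("jug_mid",.05),("tamper_mid",.042),("lens",.101),("stand",0)):
        for r in spotter.landmark_of(t,n)[:4]: print(t,round(r["conf"],2),np.round(r["uv"],1),at_z(c,r["uv"],z).round(4))
    cv2.imwrite(f"pics/{n}.png",cv2.resize(c["pixels"][:,:,::-1],(800,600)))
print(env.get_state())
E
```

```text
scene [1.19212437 0.21400436 0.90923001] [-0.216, 0.636, 0.698, -0.248] 494.89669986764835
hole_mid 0.72 [184.7 165.5] [0.572  0.0242 0.19  ]
button_top 0.47 [184.3 159.7] [0.5783 0.0272 0.214 ]
cup_green_mid 0.84 [351.4 245.7] [0.6243 0.3666 0.031 ]
cup_green_mid 0.57 [314.2 201.3] [0.5149 0.2884 0.031 ]
cup_white_mid 0.56 [258.5 207.7] [0.5434 0.1664 0.031 ]
tamper_mid 0.54 [190.9 224.6] [0.6088 0.0275 0.042 ]
tamper_mid 0.45 [196.  174.7] [0.47  0.016 0.042]
lens 0.72 [190.1 223. ] [0.6448 0.0379 0.101 ]
lens 0.61 [286.3 184.3] [0.5289 0.2235 0.101 ]
stand 0.58 [192.1 222.7] [0.5752 0.0203 0.    ]
top [0.37095878 0.16565008 1.16664427] [0.069, -0.677, 0.729, -0.077] 487.2468350939163
hole_mid 0.89 [320.8 187.6] [0.5794 0.0183 0.19  ]
hole_mid 0.58 [311.8 205.7] [0.5432 0.0404 0.19  ]
cup_green_mid 0.98 [143.3 239. ] [0.5215 0.4201 0.031 ]
cup_green_mid 0.94 [204.6 239.4] [0.51   0.2775 0.031 ]
cup_white_mid 0.6 [254.2 225.3] [0.5345 0.1596 0.031 ]
jug_mid 0.6 [283.  133.7] [0.7482 0.0745 0.05  ]
tamper_mid 0.78 [315.5 252.4] [0.4598 0.0235 0.042 ]
tamper_mid 0.4 [205.3 239. ] [0.5094 0.2748 0.042 ]
lens 0.91 [224.3 228.5] [0.5222 0.2261 0.101 ]
stand 0.93 [311.6 204.8] [0.5789 0.0163 0.    ]
{'clock': 0.9, 'joint_pos': array([-1.32058277e+00,  3.13166631e-01,  4.61015615e-02,  1.30362803e+00,
        2.58632247e-05,  1.43120238e+00]), 'qvel': array([ 1.65362443e-03, -3.73616911e-04, -3.16350992e-05, -2.37957958e-05,
        1.32226125e-04, -3.07730526e-04]), 'tau': array([-1.62127737e-03, -4.80443609e+01,  2.98816770e+01, -4.69947588e-05,
       -2.00988898e-04,  8.38128926e-06]), 'tcp_pos': array([ 0.21851513, -0.5318939 ,  0.23134282]), 'orientation': array([5.08206331e-05, 9.81066313e-01, 1.93672110e-01, 1.57651667e-05]), 'wrist_force': array([ 0.03413884, -0.05151848,  0.1448839 ]), 'ft_torque': array([-0.02751816, -0.0043378 , -0.03857068]), 'grip_force': 0.0, 'finger_gap': 0.08549080715109038}
```

View pics/scene.png

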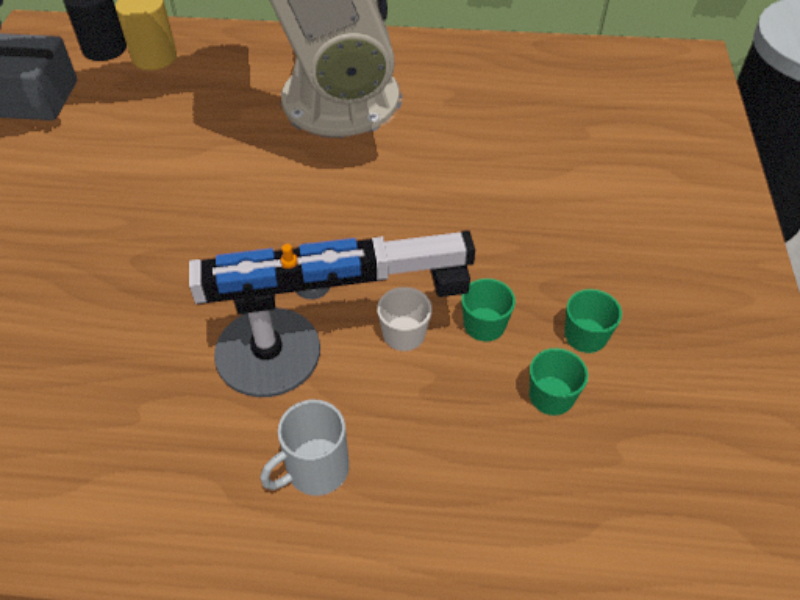

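View pics/top.png

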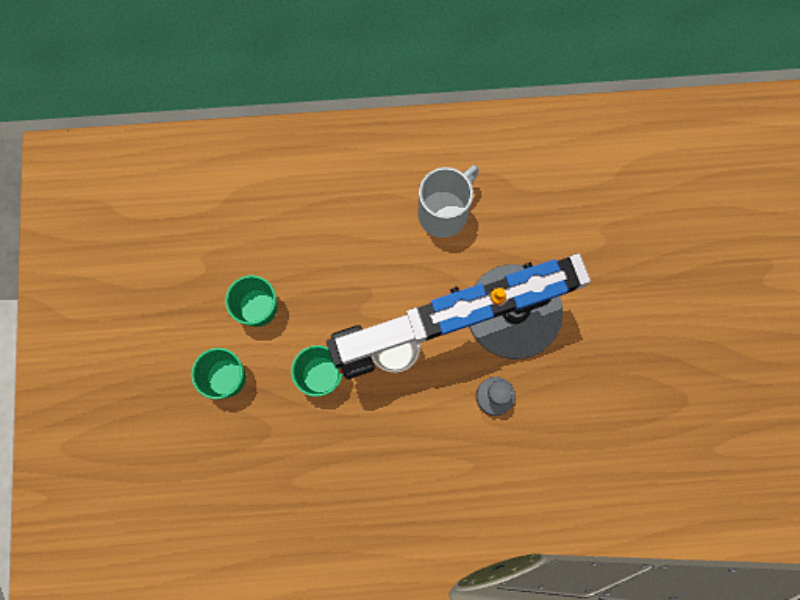

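The scene view (800×600) shows the button at about (287,257), and the outer plate's hole to its right at (330,256). In the top view the button is at (499,296), the outer hole at (461,308), and the inner hole at (538,283). The green cup nearest the base is at (317,371), past the lens, and the white cup is on the inward side, so the boom has to slide outward.

```bash
python3 - <<'E'
from h import *
from scipy.spatial.transform import Rotation as Ro
cs={n:cams.read_camera(n) for n in("scene","top")}
# button: orange mask top; silver strip/holes in blue plates
for n,c in cs.items():
    hsv=cv2.cvtColor(c["pixels"],cv2.COLOR_RGB2HSV)
    o=cv2.inRange(hsv,(8,150,120),(20,255,255)); b=cv2.inRange(hsv,(100,120,60),(125,255,255))
    o[:150]=0;o[300:]=0
    nn,l,s,ce=cv2.connectedComponentsWithStats(o)
    for i in range(1,nn):
        if s[i,4]>15: print(n,"orange",s[i],ce[i].round(1))
    nn,l,s,ce=cv2.connectedComponentsWithStats(b)
    for i in range(1,nn):
        if s[i,4]>15: print(n,"blue",s[i],ce[i].round(1),at_z(c,ce[i],.1915).round(4))
for t in("hole_mid","button_top","shoulder","cup_green_mid","stand"):
    for n in cs:
        for r in spotter.landmark_of(t,n)[:2]: print(t,n,round(r["conf"],2),np.round(r["uv"],1))
c=cs["top"]
cv2.imwrite("pics/crop.png",cv2.resize(c["pixels"][155:240,205:385,::-1],None,fx=4.4,fy=4.4,interpolation=cv2.INTER_CUBIC))
for u in((461,308),(499,296),(538,283)): print(at_z(c,np.array(u)/1.5625,.191).round(4))
q=env.get_state()["orientation"]; print(Ro.from_quat(np.roll(q,-1)).as_matrix().round(3))
E
```

```text
scene orange [    0   150   512   150 51018] [259.4 229.6]
scene orange [176 173 102  25 807] [230.8 185.5]
scene blue [192 153  37  11 244] [209.5 157.7] [0.5491 0.0697 0.1915]
scene blue [138 159  38  12 254] [156.3 164.3] [ 0.5751 -0.031   0.1915]
scene blue [193 164  38  17 433] [211.7 172.1] [0.5854 0.079  0.1915]
scene blue [138 171  40  17 453] [157.4 179. ] [ 0.6115 -0.0211  0.1915]
top orange [    9   150   503   150 62868] [260.7 226.2]
top orange [314 187  10   8  43] [318.6 190.9]
top orange [268 210  42  21 447] [287.6 220.2]
top orange [353 214  17   8  55] [361. 217.]
top orange [217 241   8   9  33] [220.4 244.9]
top blue [323 166  36  18 252] [340.5 174.1] [ 0.6046 -0.0249  0.1915]
top blue [329 179  35  19 280] [346.  188.3] [ 0.5739 -0.0329  0.1915]
top blue [276 182  36  18 253] [292.9 190. ] [0.5784 0.0762 0.1915]
top blue [281 195  35  19 282] [298.2 204.5] [0.5475 0.068  0.1915]
hole_mid scene 0.69 [181.4 168.2]
hole_mid scene 0.63 [260.2 206.7]
hole_mid top 0.72 [319.9 188.2]
hole_mid top 0.46 [318.  184.7]
button_top scene 0.52 [186.6 159.2]
button_top top 0.42 [323.2 186.8]
button_top top 0.36 [284.2 131. ]
shoulder scene 0.55 [185.2 164.6]
cup_green_mid scene 0.84 [312.9 200.1]
cup_green_mid scene 0.8 [352.6 246.8]
cup_green_mid top 0.76 [142.9 240.5]
cup_green_mid top 0.59 [162.1 193.1]
stand scene 0.88 [194.7 222.9]
stand scene 0.52 [185.5 167.3]
stand top 0.84 [307.4 204.5]
[0.5633 0.073  0.191 ]
[0.5756 0.0218 0.191 ]
[ 0.5893 -0.0312  0.191 ]
[[ 0.925  0.38   0.   ]
 [ 0.38  -0.925 -0.   ]
 [ 0.     0.    -1.   ]]
```

View pics/crop.png

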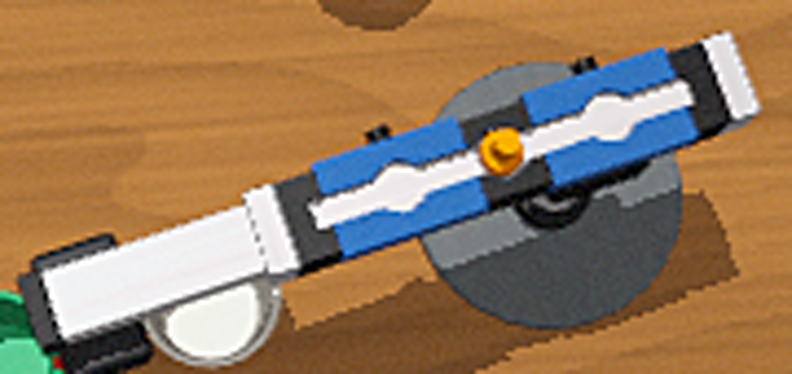

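The crop shows the stem top at about (505,147), the outer hole at (404,189) and the inner hole at (611,118). The tube direction is outward (-0.256, 0.967). I'll move above the button with the tool's y axis along the tube.

Request:
jog_arm(increments=[[[0,0,0,0,0,0.0417,100],[0.1222,-0.1112,-0.0175,0,0,0,100],[0.1222,-0.1112,-0.0175,0,0,0,100],[0.1222,-0.1112,-0.0175,0,0,0,100],[0.1222,-0.1112,-0.0175,0,0,0,100],[0.1222,-0.1112,-0.0175,0,0,0,100],[0.1222,-0.1112,-0.0175,0,0,0,100],[0.1222,-0.1112,-0.0175,0,0,0,100],[0.1222,-0.1112,-0.0175,0,0,0,100],[0.1222,-0.1112,-0.0175,0,0,0,100],[0.1222,-0.1112,-0.0175,0,0,0,100],[0.1222,-0.1112,-0.0175,0,0,0,100],[0.1222,-0.1112,-0.0175,0,0,0,100],[0.1222,-0.1112,-0.0175,0,0,0,100],[0.1222,-0.1112,-0.0175,0,0,0,100],[0.1222,-0.1112,-0.0175,0,0,0,100],[0.1222,-0.1112,-0.0175,0,0,0,100],[0,0,0,0,0,0,100],[0,0,0,0,0,0,100]]], force=20)

```text
clock: 3.4
tcp_pos: [0.5773, 0.024, 0.3009]
orientation: [0.0, 0.991, 0.13, -0.0]
wrist_force: [0.4, -0.1, -0.2]
finger_gap: 0.0519
grip_force: 0.0
```

```bash
cat >> h.py <<'E'
from scipy.spatial.transform import Rotation as Ro
def wr():
    s=env.get_state(); R=Ro.from_quat(np.roll(s["orientation"],-1)).as_matrix(); T=np.eye(4);T[:3,:3]=R;T[:3,3]=s["tcp_pos"]
    c=cams.read_camera("wrist"); c["M"]=T@np.array(c["mount"]); c["T"]=T; return c
def wz(c,uv,z):
    d=np.array([uv[0]-c["cx"],uv[1]-c["cy"]]); r=np.hypot(*d); th=r/c["fx"]
    v=np.r_[d/r*np.sin(th),np.cos(th)]; v=c["M"][:3,:3]@v; p=c["M"][:3,3]; return p+v*(z-p[2])/v[2]
def tool(c,X): return (np.linalg.inv(c["T"])@np.r_[X,1])[:3]
E
python3 - <<'E'
from h import *
s=env.get_state(); print(s["clock"],s["tcp_pos"],s["orientation"],s["finger_gap"],s["wrist_force"])
c=wr(); cv2.imwrite("pics/w.png",c["pixels"][:,:,::-1]); print(np.round(c["mount"],3).tolist(),c["fx"],c["cx"],c["cy"])
for t,z in(("button_top",.214),("shoulder",.19),("hole_mid",.19)):
    for r in spotter.landmark_of(t,"wrist")[:2]: print(t,round(r["conf"],2),np.round(r["uv"],1),wz(c,r["uv"],z).round(4))
hsv=cv2.cvtColor(c["pixels"],cv2.COLOR_RGB2HSV); b=cv2.inRange(hsv,(100,120,60),(125,255,255))
nn,l,st,ce=cv2.connectedComponentsWithStats(b)
for i in range(1,nn):
    if st[i,4]>30: print("blue",st[i],ce[i].round(1),wz(c,ce[i],.1915).round(4))
E
```

```text
3.4 [0.57734004 0.02401906 0.30085639] [ 1.45012369e-04  9.91497689e-01  1.30123685e-01 -3.71931135e-04] 0.0519059122039286 [ 0.37059538 -0.06418776 -0.22516276]
[[-0.0, -0.961, -0.278, 0.072], [1.0, -0.001, 0.001, -0.001], [-0.001, -0.278, 0.961, -0.143], [0.0, 0.0, 0.0, 1.0]] 297.3186396354542 257.6108771324793 193.614711401787
button_top 0.82 [256.  205.3] [0.5724 0.0248 0.214 ]
shoulder 0.63 [257.2 193.2] [0.5758 0.0247 0.19  ]
hole_mid 0.93 [257.2 189.5] [0.5791 0.0256 0.19  ]
blue [ 279  164   78   22 1409] [315.9 175.1] [ 0.6056 -0.0207  0.1915]
blue [ 162  167   79   18 1298] [200.9 175.1] [0.5795 0.0769 0.1915]
blue [ 164  199   77   18 1162] [202.9 208.1] [0.55   0.0688 0.1915]
blue [ 278  200   77   18 1188] [315.  208.9] [ 0.5754 -0.0296  0.1915]
blue [491 316  21  55 647] [504.3 346.4] [ 0.4199 -0.459   0.1915]
```

View pics/w.png

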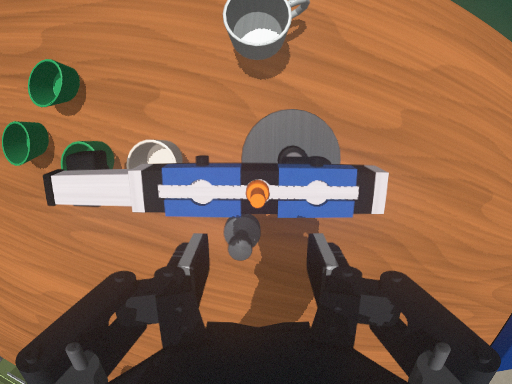

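The wrist view shows the tube level in the picture. The button is at (257,193), the outer hole at (203,191), the inner hole at (317,191), and the fingers straddle the tube line.

```bash
python3 - <<'E'
from h import *
c=wr(); p=c["pixels"]; hsv=cv2.cvtColor(p,cv2.COLOR_RGB2HSV)
o=cv2.inRange(hsv,(5,160,120),(20,255,255)); o[:170]=0;o[222:]=0;o[:,:235]=0;o[:,280:]=0
ys,xs=np.nonzero(o)
for y in range(ys.min(),ys.max()+1): print(y,xs[ys==y].min(),xs[ys==y].max(),end="; ")
w=((hsv[:,:,1]<60)&(hsv[:,:,2]>150))[170:215]
h=w.sum(0); print()
for a,b in((185,222),(300,335)):
    k=np.arange(a,b); e=np.clip(h[a:b]-np.median(h[a:b])-1.5,0,None); u=(k*e).sum()/e.sum(); rows=np.nonzero(w[:,int(u)])[0]+170
    print(h[a:b].tolist(),u,rows.min(),rows.max()); X=wz(c,(u,rows.mean()),.19); print("hole",X.round(4),tool(c,X).round(4))
print(c["T"].round(4).tolist())
E
```

```text
179 253 257; 180 250 260; 181 248 261; 182 248 262; 183 247 263; 184 246 264; 185 246 265; 186 245 265; 187 245 265; 188 245 266; 189 245 266; 190 245 266; 191 245 266; 192 245 266; 193 245 266; 194 245 266; 195 245 265; 196 245 265; 197 246 264; 198 246 264; 199 247 263; 200 248 262; 201 248 261; 202 249 261; 203 249 261; 204 250 260; 205 252 258; 
[13, 13, 13, 13, 13, 17, 17, 19, 21, 22, 22, 23, 24, 24, 24, 25, 25, 24, 24, 22, 22, 20, 20, 19, 17, 15, 14, 13, 14, 14, 13, 13, 13, 13, 13, 13, 14] 199.66412213740458 178 201
hole [0.5653 0.0736 0.19  ] [ 0.0022 -0.0527  0.1113]
[13, 13, 14, 14, 15, 16, 18, 19, 21, 21, 22, 23, 24, 24, 25, 24, 24, 24, 23, 22, 22, 21, 20, 18, 16, 14, 14, 13, 13, 12, 12, 14, 14, 14, 13] 314.6842105263158 178 202
hole [ 0.591  -0.0263  0.19  ] [0.0016 0.0505 0.1113]
[[0.9671, 0.2544, -0.0003, 0.5766], [0.2544, -0.9671, -0.0003, 0.0221], [-0.0003, 0.0002, -1.0, 0.3013], [0.0, 0.0, 0.0, 1.0]]
```

```bash
python3 - <<'E'
from h import *
s=env.get_state(); print(s["clock"],s["tcp_pos"])
c=wr()
for uv,z in(((255.5,190.5),.194),((255.2,198),.214)):
    X=wz(c,uv,z); print(X.round(4),tool(c,X).round(4))
E
```

```text
3.65 [0.57668185 0.02206411 0.30141959]
[0.5782 0.0251 0.194 ] [ 0.0023 -0.0026  0.1074]
[0.5774 0.0251 0.214 ] [ 0.0015 -0.0027  0.0874]
```

Request:
jog_arm(increments=[[[0.008,-0.0108,0.08,0,0,0,130],[0,0,0.1,0,0,0,130],[0,0,0.1,0,0,0,150],[0,0,0.08,0,0,0,150],[0,0,0.024,0,0,0,170],[0,0,0,0,0,0,170],[0,0,0,0,0,0,170],[0,0,0,0,0,0,170]]], force=20)

```text
clock: 4.5
tcp_pos: [0.5793, 0.026, 0.2068]
orientation: [0.0, 0.992, 0.129, 0.001]
wrist_force: [-0.3, 0.0, -0.3]
finger_gap: 0.0288
grip_force: 0.0
```

```bash
python3 - <<'E'
from h import *
s=env.get_state(); print(s["clock"],s["tcp_pos"],s["finger_gap"],s["wrist_force"])
c=wr(); cv2.imwrite("pics/w2.png",cv2.resize(c["pixels"][150:350,130:390,::-1],None,fx=3,fy=3,interpolation=cv2.INTER_CUBIC))
E
```

```text
4.5 [0.5792705  0.02604931 0.20678821] 0.028768832999756758 [-0.33598916  0.00663092 -0.34311102]
```

View pics/w2.png

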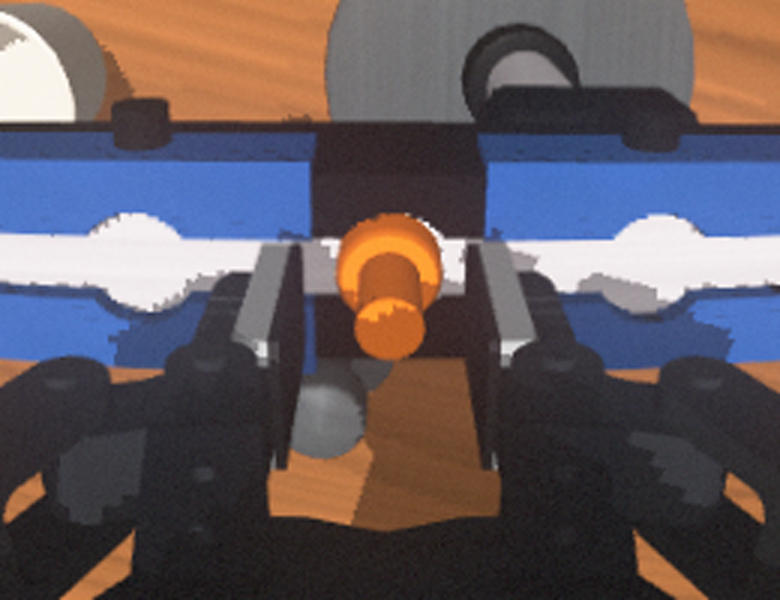

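The crop shows the stem (390,300) centred between the finger pads (295 and 485), with the tips above the tube. I'll close on it gently.

Request:
jog_arm(increments=[[[0,0,0.006,0,0,0,205],[0,0,0,0,0,0,215],[0,0,0,0,0,0,222],[0,0,0,0,0,0,226],[0,0,0,0,0,0,230],[0,0,0,0,0,0,235]]], force=20)

```text
clock: 5.15
tcp_pos: [0.579, 0.0255, 0.2043]
orientation: [0.001, 0.992, 0.129, 0.001]
wrist_force: [1.0, -4.8, 3.1]
finger_gap: 0.0103
grip_force: 19.6
```

Request:
jog_arm(increments=[[[0,0,0,0,0,0,240],[0,0,0.01,0,0,0,240],[0,0,0.01,0,0,0,240],[0,0,0.01,0,0,0,240],[0,0,0.008,0,0,0,240],[0,0,0,0,0,0,240],[0,0,0,0,0,0,240]]], force=30)

```text
clock: 5.85
tcp_pos: [0.5788, 0.0266, 0.1956]
orientation: [-0.0, 0.992, 0.129, 0.001]
wrist_force: [-0.2, -2.0, 7.5]
finger_gap: 0.0099
grip_force: 30.0
```

Request:
jog_arm(increments=[[[0,0,0.004,0,0,0,240],[0,0,0,0,0,0,240],[0,-0.008,0,0,0,0,240],[0,-0.008,0,0,0,0,240],[0,0,0,0,0,0,240]]])

```text
clock: 6.35
tcp_pos: [0.5777, 0.0308, 0.1947]
orientation: [-0.0, 0.992, 0.129, 0.001]
wrist_force: [-0.6, -1.2, 8.6]
finger_gap: 0.0097
grip_force: 30.0
```

Request:
jog_arm(increments=[[[0,-0.012,0,0,0,0,240],[0,-0.012,0,0,0,0,240],[0,-0.012,0,0,0,0,240],[0,-0.012,0,0,0,0,240],[0,-0.012,0,0,0,0,240],[0,-0.012,0,0,0,0,240],[0,0,0,0,0,0,240],[0,0,0,0,0,0,240]]])

```text
clock: 7.15
tcp_pos: [0.5731, 0.0484, 0.1947]
orientation: [-0.001, 0.992, 0.129, 0.001]
wrist_force: [-1.4, -1.0, 7.8]
finger_gap: 0.0098
grip_force: 30.0
```

Request:
jog_arm(increments=[[[0,-0.012,0,0,0,0,240],[0,-0.012,0,0,0,0,240],[0,-0.012,0,0,0,0,240],[0,-0.012,0,0,0,0,240],[0,-0.012,0,0,0,0,240],[0,-0.012,0,0,0,0,240],[0,-0.008,0,0,0,0,240],[0,0,0,0,0,0,240],[0,0,0,0,0,0,240]]])

```text
clock: 8.05
tcp_pos: [0.5681, 0.0677, 0.1947]
orientation: [-0.001, 0.992, 0.129, 0.001]
wrist_force: [-0.6, -0.8, 8.0]
finger_gap: 0.0099
grip_force: 30.0
```

```bash
python3 - <<'E'
from h import *
s=env.get_state(); print(s["clock"],s["tcp_pos"],s["finger_gap"],s["wrist_force"])
c=wr(); cv2.imwrite("pics/w3.png",cv2.resize(c["pixels"][150:350,130:390,::-1],None,fx=3,fy=3,interpolation=cv2.INTER_CUBIC))
E
```

```text
8.05 [0.56808616 0.06772263 0.19473471] 0.009854834245469356 [-0.55721924 -0.84851322  8.02356284]
```

View pics/w3.png

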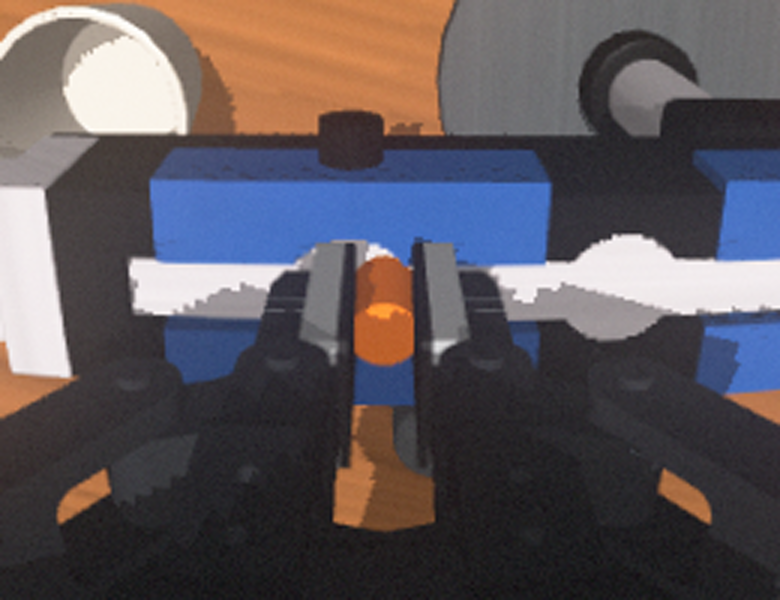

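The boom has followed. The stem is at (385,310), and the outer hole's arc is at about (350,290), roughly 8 mm further out. I'll open slightly and push with the trailing finger.

Request:
jog_arm(increments=[[[0,0,0,0,0,0,212],[0,0,0,0,0,0,212],[0,0,0,0,0,0,212],[0,-0.006,0,0,0,0,212],[0,-0.006,0,0,0,0,212],[0,-0.006,0,0,0,0,212],[0,-0.004,0,0,0,0,212]]])

```text
clock: 8.8
tcp_pos: [0.5665, 0.0704, 0.193]
orientation: [0.002, 0.992, 0.128, -0.0]
wrist_force: [2.0, -8.2, -1.5]
finger_gap: 0.0144
grip_force: 3.9
```

Request:
jog_arm(increments=[[[0,-0.004,-0.006,0,0,0,212],[0,-0.004,0,0,0,0,212],[0,-0.004,0,0,0,0,212]]])

```text
clock: 9.1
tcp_pos: [0.5658, 0.0728, 0.1941]
orientation: [0.002, 0.992, 0.128, -0.0]
wrist_force: [0.9, -8.7, -2.1]
finger_gap: 0.0143
grip_force: 3.9
```

Request:
jog_arm(increments=[[[0,-0.003,0,0,0,0,212],[0,-0.003,0,0,0,0,212],[0,-0.003,0,0,0,0,212]]])

```text
clock: 9.4
tcp_pos: [0.5651, 0.0762, 0.1946]
orientation: [0.001, 0.992, 0.129, -0.0]
wrist_force: [0.9, -7.3, -2.5]
finger_gap: 0.0146
grip_force: 3.9
```

Request:
jog_arm(increments=[[[0,-0.002,0,0,0,0,212],[0,-0.002,0,0,0,0,212]]])

```text
clock: 9.6
tcp_pos: [0.5651, 0.0764, 0.1946]
orientation: [0.002, 0.992, 0.128, -0.0]
wrist_force: [1.9, -9.5, -1.9]
finger_gap: 0.0145
grip_force: 5.1
```

```bash
python3 - <<'E'
from h import *
s=env.get_state(); print(s["clock"],s["tcp_pos"],s["finger_gap"],s["wrist_force"])
c=wr(); cv2.imwrite("pics/w4.png",cv2.resize(c["pixels"][150:350,130:390,::-1],None,fx=3,fy=3,interpolation=cv2.INTER_CUBIC))
E
```

```text
9.6 [0.56510662 0.07637472 0.19461394] 0.01449834462467548 [ 1.88128144 -9.53051123 -1.86606575]
```

View pics/w4.png

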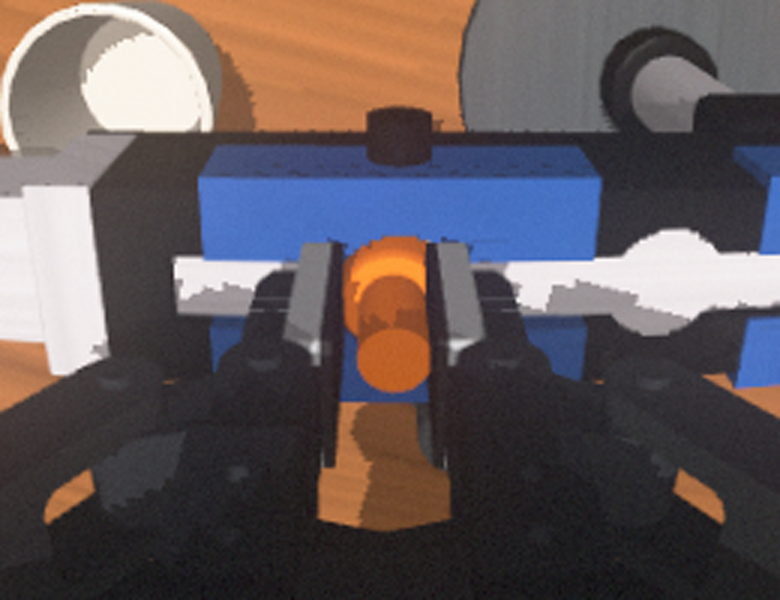

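The orange shoulder now shows through the outer plate's hole, so the button has popped up. I'll unload, open and lift away.

Request:
jog_arm(increments=[[[0,0.006,0,0,0,0,205],[0,0,0,0,0,0,170],[0,0,0,0,0,0,140],[0,0,0,0,0,0,130],[0,0,-0.05,0,0,0,120],[0,0,-0.1,0,0,0,100],[0,0,-0.15,0,0,0,100],[0,0,-0.15,0,0,0,100],[0,0,0,0,0,0,100],[0,0,0,0,0,0,100],[0,0,0,0,0,0,100]]])

```text
clock: 10.75
tcp_pos: [0.5647, 0.0769, 0.3068]
orientation: [-0.0, 0.992, 0.129, -0.0]
wrist_force: [0.2, 0.1, -0.6]
finger_gap: 0.052
grip_force: 0.0
```

```bash
python3 - <<'E'
from h import *
s=env.get_state(); print(s["clock"],s["tcp_pos"],s["wrist_force"])
c=wr(); cv2.imwrite("pics/w5.png",c["pixels"][:,:,::-1])
t=cams.read_camera("top")
for n,z in(("cup_green_mid",.031),("cup_white_mid",.031),("jug_mid",.05),("tamper_mid",.042),("lens",.101)):
    for r in spotter.landmark_of(n,"top")[:3]: print(n,round(r["conf"],2),at_z(t,r["uv"],z).round(4))
E
```

```text
10.75 [0.56473327 0.07689182 0.3068004 ] [ 0.22219107  0.11414032 -0.61969035]
cup_green_mid 0.7 [0.5193 0.4223 0.031 ]
cup_green_mid 0.59 [0.6249 0.3663 0.031 ]
cup_green_mid 0.46 [0.5149 0.2803 0.031 ]
cup_white_mid 0.66 [0.54   0.1601 0.031 ]
jug_mid 0.72 [0.7613 0.0739 0.05  ]
jug_mid 0.23 [0.5316 0.1597 0.05  ]
lens 0.74 [0.504  0.2725 0.101 ]
```

View pics/w5.png

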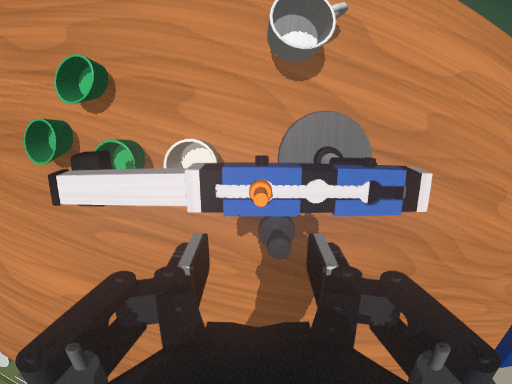

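The button stands up in the outer plate's hole at (261,192). The lens is within about 10–15 mm of the green cup, and the cups and jug read within about 13 mm of their first fixes, about the spotter's own scatter. I saw no contact with them, and the tamper still stands at (277,235).

```bash
python3 -c "
from h import *
print(ticket.hand_in())"
```

```text
the job is handed in; nothing more can be done
None
```

I handed the job in: the button has popped up through the outer plate's hole, the lens measures about 10–15 mm from the green cup's centre (limit 25 mm), and the arm is clear of everything; no verdict was returned.

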